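# Load the slide cassette into the slide reader

### The job

Take the narrower of the two slide cassettes out of the stand and slide it down into the leaning loading sleeve of the slide reader until it is fully home on the sleeve's floor, then let go. The sleeve has been left somewhere along its cross slide, so find its mouth by touch or by eye. Leave the wide cassette, the glass vial and the stopper where they are.

Things in the scene. Friction and masses are not known exactly. Their poses are not given: they have to be found in the camera images.
- cassette_mid (a point): centre of the narrower slide cassette, a flat white plastic case, 14 mm thick (its x), 34 mm wide (its y), 100 mm long (its z, up at first), edges rounded by 2 mm, about 0.05 kg. It stands on end in one of the stand's two slots, centre 56 mm above the bench. Grip it near the top, across thickness or width. It may go in either way round
- wide_cassette_mid (a point): centre of the other cassette, like the first but 44 mm wide; it stands in the other slot, does not fit the sleeve and stays there
- stand: fixed white block with two upright slots, 50 (x) x 150 (y) x 40 mm high; origin at the centre of its underside; slots at y = +40 and -40 mm, each 17 (x) x 49 (y) mm, their floor 6 mm above the bench; about 62 mm of a cassette stands out above the block
- bay_mid (a point): centre of the sleeve's mouth if the sleeve stood at the middle of its cross slide. z points up out of the mouth along the sleeve (leaning 0.40 rad toward the robot), y level along the cross slide, x through the thickness, away from the robot. The real sleeve is stuck fast up to 20 mm to either side along y (x and z are true); this is not reported, so feel for its sides or look
- vial_mid (a point): centre of a small upright glass vial, 23 mm across, 62 mm tall, between stand and reader
- stopper_mid (a point): centre of a dark rubber stopper, 27 mm across, 24 mm tall, between stand and reader
- sleeve_foot (a point): the slot's floor under bay_mid, 84 mm below the mouth, same axes and same unknown y offset. The sleeve is a grey block standing free, outside 40 (x) x 60 (y) x 90 mm (z), smooth sides, rigid. Its central slot is 15.5 (x) x 35.5 mm (y) with a 1.5 mm bevel at the mouth. Fully home, the cassette stands 16 mm out of the mouth
- leaf_mid (a point): spring leaf on the slot's +x wall, 45 mm below the mouth (same unknown y offset): it presses on the cassette, so that pushing it past and on down takes about 5 to 12 N, and the cassette does not fall home by itself
- reader: the slide reader, fixed: a foot plate with the leaning sleeve in front and a white housing behind, 150 mm wide (y), top 107 mm above the bench, from 68 to 143 mm along +x of this origin (underside, below the sleeve's foot). The mouth is about 117 mm above the bench
There are look-alikes about, which are no part of the job. Leave any blue look-alike of the part that bears cassette_mid alone.

How it is judged:
By the outcome, as a careful person would: the job done as asked, in the order asked, and still so for the second after the job is handed in, with the robot touching nothing.
It also fails if it takes over 72 s, if anything falls off the work surface, if the arm or the gripper's body presses on something with over 40 N, if the wrist force passes 120 N, or if a joint passes its speed limit or range.

### The arm

A 6-joint arm with a two-finger parallel gripper is mounted at the origin on a cart in front of the work surface, level with it; the furniture and walls round the work are solid. World frame = base frame: x ahead of the robot, y to its left, z up, the work surface at z = 0. Lengths are in m, angles in rad, forces in N, time in s.
With the tool pointing down it reaches from about 0.375 to 0.9 m from the base axis. Payload 3.1 kg.
Tool frame: the origin (TCP) lies between the finger pads; the fingertips stand 22 mm ahead of it and the grasp point (between the pads) lies 3 mm ahead of it; z points along the fingers, y is the line along which they close (so a half turn about z gives the same grasp; the last joint's range is limited). The gripper opens to 87 mm and grips with 3 to 60 N. Pads are 19 mm wide; open, the fingers measure 117 mm over their backs; the gripper's body (75 mm by 190 mm) begins 51 mm behind the grasp point.
Start: joints at [-1.506, 0.527, 1.433, -0, 1.181, -0.178], TCP at [0.151, -0.606, 0.209] pointing down, gripper open.
Joint ranges: [-3.08, 3.08], [-0.75, 2.2], [0.22, 2.44], [-1.43, 4.57], [0, 2.65], [-2.85, 2.85]. Speed limits (rad/s): [2.79, 2.79, 3.14, 3.14, 3.14, 3.14].

### API

Orientations are given as a unit quaternion [x, y, z, w].
In Python, from rig import robot gives the robot as it stands.
- The arm moves only by the tool move_arm, never from a script. Its argument "series" is text: rows parted by semicolons, each of 6 numbers parted by spaces: the shift along the tool's x, y, z in mm, then the turn, a rotation vector about the tool's x, y, z in degrees. In form: dx dy dz ax ay az; .... A call has 1 to 8 rows; each row is the pose to reach, as a shift and turn from the pose commanded when the call began, along the tool's axes at that moment; what a row does not reach only later rows make up. A row lasts 1/12 s, in which the tool goes at most 41.7 mm and 7.16 degrees, less where a joint would pass 70% of its speed; a pose out of reach is approached as far as the arm can. A call with a gripper value outside its range is refused whole. "jaw" is the opening, from 0 (shut) to 1 (fully open), set as the call begins (left out, the last holds). The fingers move at their own pace and stop on an object; "newtons" is the grip in N (left out, the last holds). Time passes only in rows, so rows that repeat a pose let the fingers close. It gives the time, the measured TCP pose, the force, the opening and the grip force at its end, in the units of the state.
- robot.get_obs(): the state, without advancing time (a new reading comes with each control period).
- robot.camera(name): name is "side" or "top" or "wrist"; returns a dict with "img" (384x512x3 uint8, red, green, blue), "mtx" (3x3 intrinsics, pixels), "distortion" ([k1, k2, p1, p2, k3] as OpenCV has them; the pictures are not rectified), "world_to_cam" (4x4, takes a point from world to camera coordinates). Camera axes: x right, y down, z forward; pixel columns grow to the right and rows downward; lengths in m; the calibration is good to about 2 mm. A picture is of the moment at which its call begins. There is no depth.
- robot.hand_in(): hands the job in; it is judged then, once.
Trained networks look in a picture, given as the dict that the camera call returned (one of the last four; its "shot" number tells which), for a name from the list of things; names that differ only in an ending like _2 or _b are one class to them, and where a whole thing is asked for, a point or a joint stands for the part that bears it (a point fixed in the world has none). Each returns a list of dicts, best first, with "p" (0 to 1); they miss things now and then, are a little off and sometimes report something else, mostly with a low value. They report only what shows in the picture. A call takes as long as a camera call. They do not tell look-alikes from the thing itself.
- robot.search_frame(picture, thing): "xyz" ([x, y, z] in m, in world coordinates, good to about 4 mm: the middle of the surface that is visible of it).
- robot.tip_of(picture, thing): "xyz" ([x, y, z] in m, in world coordinates, good to about 4 mm: a listed point, or the origin of a listed thing).
The state is a dict: "time": time; "q": joint angles; "joint_velocities": joint speeds; "joint_torque": joint torques, N m; "position": TCP position; "tool_rot": TCP orientation; "ft_force": force on the tool from outside, world axes, zero at the start; "moment": the same for the moment, N m; "grip_width": finger opening in m; "grip_force": force on a finger pad.
Only numpy, scipy, OpenCV 4.12 (cv2) and the standard library are available. Lean on these libraries where they do the work, as an engineer would, in place of code of your own. Each camera call takes 0.05 s, during which the arm holds its last target. There are 200 camera calls.

## Working session

There is one attempt and no reset: what is moved stays moved. The work goes in short steps, Python scripts to look and compute and a tool call to move; the robot and the scene stay as the last step left them, time stands still between calls to the robot, and variables do not carry over. Pictures are saved under pics/ and viewed, at most 10 in all, crops included, and the job is handed in when it is done.

Besides the shell and the picture viewer there is one more tool, called after "Emit:" in YAML: its name, and indented under it one key for each argument. move_arm: Moves the arm, as the interface text tells. Its arguments: {"type":"object","properties":{"series":{"type":"string"},"jaw":{"type":"number"},"newtons":{"type":"number"}},"required":["series"]}

```bash
mkdir -p pics; cat > h.py <<'E'
import numpy as np, cv2
from rig import robot
from scipy.spatial.transform import Rotation as R
def proj(c,P):
    T=np.array(c["world_to_cam"]);P=np.atleast_2d(P).astype(float)
    return cv2.projectPoints(P,cv2.Rodrigues(T[:3,:3])[0],T[:3,3],np.array(c["mtx"]),np.array(c["distortion"]))[0][:,0]
def ray(c,uv):
    T=np.array(c["world_to_cam"])
    n=cv2.undistortPoints(np.array([[uv]],float),np.array(c["mtx"]),np.array(c["distortion"]))[0,0]
    d=T[:3,:3].T@np.array([n[0],n[1],1]);return -T[:3,:3].T@T[:3,3],d/np.linalg.norm(d)
def onplane(c,uv,p0,n):
    o,d=ray(c,uv);n=np.array(n,float);return o+d*(((np.array(p0)-o)@n)/(d@n))
def save(c,name,crop=None,s=1):
    i=c["img"][:,:,::-1]
    if crop: i=i[crop[1]:crop[3],crop[0]:crop[2]]
    cv2.imwrite("pics/"+name,cv2.resize(i,None,fx=s,fy=s,interpolation=cv2.INTER_CUBIC))
E
python3 - <<'E'
from h import *
ims=[]
for n in ["top","side"]:
    c=robot.camera(n); ims.append(c["img"])
    T=np.array(c["world_to_cam"]);print(n,(-T[:3,:3].T@T[:3,3]).round(3),T[2,:3].round(2))
    for t in ["cassette_mid","wide_cassette_mid","bay_mid","stand","reader","vial_mid","stopper_mid","sleeve_foot"]:
        for r in robot.tip_of(c,t)[:3]: print(t,np.round(r["xyz"],3),round(r["p"],2), proj(c,r["xyz"]).round()[0])
    save(c,n+"0.png",s=1.5)
E
```

```text
top [0.351 0.032 0.994] [ 0.2   0.04 -0.98]
cassette_mid [0.506 0.304 0.049] 0.56 [164. 183.]
cassette_mid [0.52  0.212 0.054] 0.49 [202. 184.]
wide_cassette_mid [0.503 0.138 0.058] 0.65 [230. 197.]
stand [ 0.509  0.177 -0.003] 0.56 [218. 196.]
reader [ 0.586 -0.16  -0.002] 0.72 [352. 193.]
vial_mid [0.404 0.002 0.033] 0.48 [277. 249.]
stopper_mid [0.618 0.024 0.011] 0.65 [284. 166.]
sleeve_foot [ 0.588 -0.158  0.042] 0.57 [355. 189.]
side [ 0.475 -0.748  0.578] [ 0.06  0.86 -0.51]
cassette_mid [0.506 0.308 0.05 ] 0.83 [246. 163.]
cassette_mid [0.524 0.215 0.056] 0.55 [253. 176.]
wide_cassette_mid [0.501 0.134 0.054] 0.78 [245. 192.]
stand [0.514 0.175 0.003] 0.96 [250. 201.]
reader [ 0.588 -0.16   0.001] 0.81 [293. 292.]
vial_mid [0.407 0.    0.031] 0.83 [205. 232.]
stopper_mid [0.62  0.025 0.009] 0.7 [297. 232.]
```

View pics/top0.png

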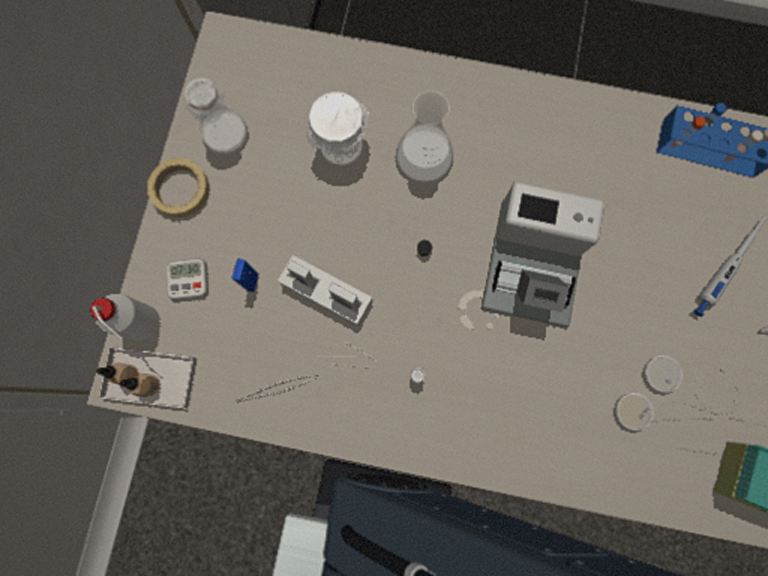

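View pics/side0.png

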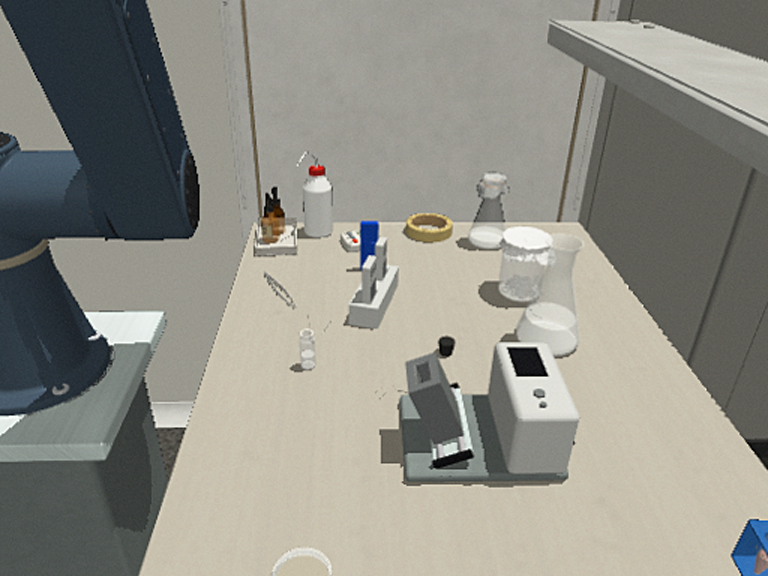

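The narrower cassette is the far one, at about (0.522, 0.213). It shows in top at (300,268) and in side at (381,258). The wide one shows in top at (345,292), the blue look-alike at (245,275), and the reader with its sleeve at (545,292). Next I'll lift and look with the wrist camera.

```bash
cat >> h.py <<'E'
def state():
    o=robot.get_obs();return o,np.array(o["position"]),R.from_quat(o["tool_rot"])
def delta(p,rot=None,n=0):
    o,p0,r0=state();d=r0.inv().apply(np.array(p)-p0)*1000
    w=np.zeros(3) if rot is None else (r0.inv()*rot).as_rotvec(degrees=True)
    print("move",d.round(1),w.round(2),"rows>=",max(np.linalg.norm(d)/41.7,np.linalg.norm(w)/7.16).round(1))
E
python3 - <<'E'
from h import *
o,p,r=state();print(p,r.as_matrix().round(3),o["time"],o["grip_width"])
c=robot.camera("wrist");T=np.array(c["world_to_cam"]);C=-T[:3,:3].T@T[:3,3]
print("cam in tool",r.inv().apply(C-p).round(3),r.inv().apply(T[2,:3]).round(3),c["mtx"])
delta([0.40,-0.35,0.38])
E
```

```text
[ 0.15090945 -0.60651015  0.20886161] [[ 0.97   0.241  0.   ]
 [ 0.241 -0.97  -0.   ]
 [ 0.     0.    -1.   ]] 0.9 0.0865986116887491
cam in tool [ 0.082 -0.    -0.176] [-0.298  0.001  0.955] [[342.01733982   0.         249.33034108]
 [  0.         342.01733982 193.92422693]
 [  0.           0.           1.        ]]
move [ 303.6 -188.8 -171.1] [0. 0. 0.] rows>= 9.5
```

Emit:
move_arm:
  series: "56 -42 -40 0 0 0;111 -85 -90 0 0 0;222 -170 -91 0 0 0;330 -250 -91 0 0 0;444 -339 -91 0 0 0;444 -339 -91 0 0 0;444 -339 -91 0 0 0;444 -339 -91 0 0 0"

```text
time: 1.62
position: [0.3512, -0.3559, 0.2809]
tool_rot: [0.993, 0.121, 0.0, 0.0]
ft_force: [1.1, -0.1, 0.8]
grip_width: 0.0871
grip_force: 0.0
```

Emit:
move_arm:
  series: "0 0 0 0 0 0;0 0 0 0 0 0;0 0 0 0 0 0;0 0 0 0 0 0;0 0 0 0 0 0;0 0 0 0 0 0"

```text
time: 2.12
position: [0.3494, -0.3588, 0.2802]
tool_rot: [0.993, 0.12, -0.0, -0.0]
ft_force: [0.3, 0.2, 0.0]
grip_width: 0.0871
grip_force: 0.0
```

Emit:
move_arm:
  series: "192 -147 -30 0 0 0;192 -147 -30 0 0 0;192 -147 -30 0 0 0;192 -147 -30 0 0 0;192 -147 -30 0 0 0;192 -147 -30 0 0 0;192 -147 -30 0 0 0;192 -147 -30 0 0 0"

```text
time: 2.78
position: [0.5018, -0.1681, 0.3104]
tool_rot: [0.992, 0.123, -0.0, 0.0]
ft_force: [0.0, -1.5, 0.1]
grip_width: 0.0873
grip_force: 0.0
```

```bash
python3 - <<'E'
from h import *
c=robot.camera("wrist");save(c,"w1.png",s=1.56);np.save("w1.npy",c,allow_pickle=True)
for t in ["bay_mid","sleeve_foot","leaf_mid","reader"]:
    for r in robot.tip_of(c,t)[:2]: print(t,np.round(r["xyz"],4),round(r["p"],2), proj(c,r["xyz"]).round()[0])
o,p,r=state();print(p)
E
```

```text
[ 0.50018289 -0.17001724  0.31015258]
```

View pics/w1.png

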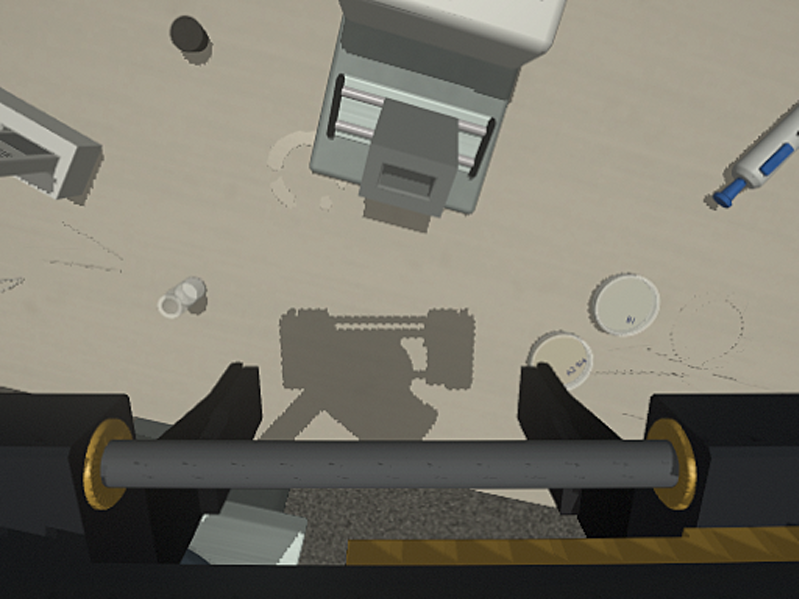

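The top face of the sleeve with its slot shows at about (361–456, 148–216), and the slot at (377–433, 160–196). I'll zoom in to pick the corners.

```bash
python3 - <<'E'
from h import *
c=np.load("w1.npy",allow_pickle=True).item();save(c,"w1c.png",(220,85,310,155),8)
E
```

```text
(no output)
```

View pics/w1c.png

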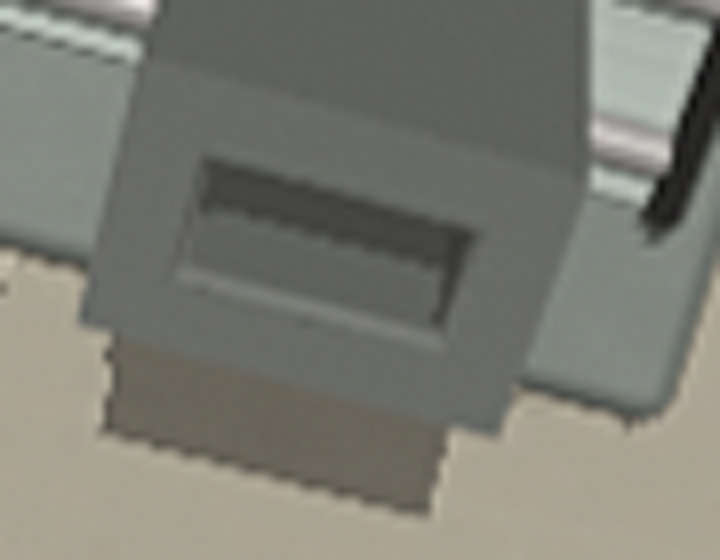

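```bash
cat >> h.py <<'E'
from scipy.optimize import least_squares
def Rs(yaw): return R.from_euler("z",yaw)*R.from_euler("y",-0.40)
E
python3 - <<'E'
from h import *
c=np.load("w1.npy",allow_pickle=True).item()
px=np.array([(145,62),(588,182),(498,436),(80,322),(203,155),(487,232),(442,350),(172,280)],float)
px=(px+.5)/8-.5+[220,85]
M=[(a*20,b*30,0) for a,b in [(1,1),(1,-1),(-1,-1),(-1,1)]]+[(a*9.25,b*19.25,0) for a,b in [(1,1),(1,-1),(-1,-1),(-1,1)]]
M=np.array(M)/1000
f=lambda q,k=1:np.r_[(proj(c,Rs(q[3]).apply(M)+q[:3])-px).ravel()/.5,(q[2]-.117)/.0015*k]
for k in (1,0):
    s=least_squares(f,[.55,-.16,.117,0],args=(k,));print(s.x.round(4),np.degrees(s.x[3]),(f(s.x)[:-1]*.5).round(1))
delta([0.46,0.18,0.31])
E
```

```text
[ 0.5559 -0.1672  0.1152 -0.0129] -0.7393372199566821 [-0.5 -0.7  0.3 -0.1  0.1  0.4 -0.3  0.5  0.  -0.1 -0.1  0.   0.5  0.3
 -0.1 -0.2]
[ 0.5556 -0.1674  0.1106 -0.013 ] -0.7437282515583684 [-0.2 -0.4 -0.1 -0.  -0.2  0.1  0.1  0.4  0.2  0.1 -0.3  0.1  0.3  0.1
  0.2 -0.3]
move [ 4.450e+01 -3.495e+02  3.000e-01] [0. 0. 0.] rows>= 8.4
```

Emit:
move_arm:
  series: "44 -350 0 0 0 0;44 -350 0 0 0 0;44 -350 0 0 0 0;44 -350 0 0 0 0;44 -350 0 0 0 0;44 -350 0 0 0 0;44 -350 0 0 0 0;44 -350 0 0 0 0"

```text
time: 3.7
position: [0.4612, 0.1629, 0.3106]
tool_rot: [0.993, 0.12, 0.0, 0.0]
ft_force: [2.0, -0.1, 0.6]
grip_width: 0.0869
grip_force: 0.0
```

Emit:
move_arm:
  series: "0 0 0 0 0 0;0 0 0 0 0 0;0 0 0 0 0 0"

```text
time: 3.95
position: [0.4617, 0.1614, 0.3104]
tool_rot: [0.993, 0.121, -0.0, 0.0]
ft_force: [-0.2, -0.2, 0.0]
grip_width: 0.087
grip_force: 0.0
```

```bash
python3 - <<'E'
from h import *
c=robot.camera("wrist");np.save("w2.npy",c,allow_pickle=True)
o,p,r=state();print(p,np.round(o["q"],2))
P=proj(c,[[.522,.213,.106],[.502,.136,.106],[.512,.176,.04]]);print(P.round())
u=P.mean(0).astype(int);x0,y0=max(u[0]-100,0),max(u[1]-70,0);print(x0,y0);save(c,"w2.png",(x0,y0,x0+200,y0+140),4)
E
```

```text
[0.46196805 0.16081672 0.31039332] [ 0.11  0.23  1.62 -0.    1.29  1.44]
[[216.  99.]
 [280. 134.]
 [247. 112.]]
147 44
```

View pics/w2.png

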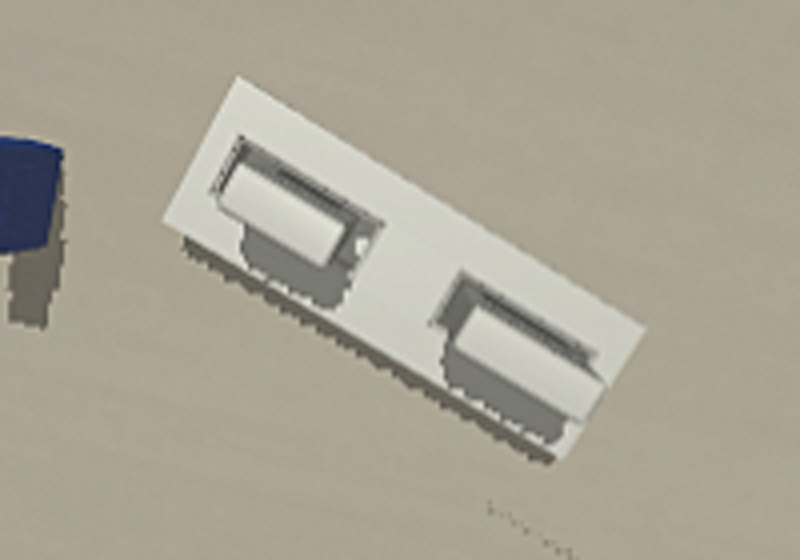

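```bash
python3 - <<'E'
from h import *
c=np.load("w2.npy",allow_pickle=True).item()
cv=lambda a:(np.array(a,float)+.5)/4-.5+[147,44]
st=np.array([onplane(c,u,[0,0,.04],[0,0,1]) for u in cv([(238,76),(647,327),(562,460),(163,222)])])
ca=np.array([onplane(c,u,[0,0,.1055],[0,0,1]) for u in cv([(237,163),(350,224),(325,268),(217,203)])])
wi=np.array([onplane(c,u,[0,0,.1055],[0,0,1]) for u in cv([(475,306),(608,380),(582,422),(455,342)])])
for n,q in(("stand",st),("cas",ca),("wide",wi)):
    e=(q[0]+q[3]-q[1]-q[2])/2;f=(q[0]+q[1]-q[2]-q[3])/2
    print(n,q.mean(0).round(4),"len",np.linalg.norm(e).round(4),"w",np.linalg.norm(f).round(4),"yaw",np.degrees(np.arctan2(-e[0],e[1])).round(1))
    if n=="stand": yaw=np.arctan2(-e[0],e[1])
print(st.mean(0)+[-.04*np.sin(yaw),.04*np.cos(yaw),0])
x=np.array([-np.sin(yaw),np.cos(yaw),0]);z=np.array([0,0,-1.]);rot=R.from_matrix(np.c_[x,np.cross(z,x),z])
m=ca.mean(0);delta([m[0],m[1],.2],rot);delta([m[0],m[1],.106],rot)
E
```

```text
stand [0.5119 0.1744 0.04  ] len 0.1496 w 0.0504 yaw -16.6
cas [0.5236 0.2117 0.1055] len 0.0336 w 0.0126 yaw -15.3
wide [0.5015 0.1365 0.1055] len 0.0423 w 0.0124 yaw -16.1
[0.52338588 0.21270783 0.04      ]
move [ 72.1 -34.7 110.4] [ 3.000e-02  3.000e-02 -5.951e+01] rows>= 8.3
move [ 72.1 -34.8 204.4] [ 3.000e-02  3.000e-02 -5.951e+01] rows>= 8.3
```

Emit:
move_arm:
  series: "72 -35 20 0 0 -59.5;72 -35 40 0 0 -59.5;72 -35 60 0 0 -59.5;72 -35 80 0 0 -59.5;72 -35 95 0 0 -59.5;72 -35 110 0 0 -59.5;72 -35 120 0 0 -59.5;72 -35 130 0 0 -59.5"
  jaw: 0.6

```text
time: 4.67
position: [0.5237, 0.211, 0.1793]
tool_rot: [0.812, 0.583, -0.001, -0.0]
ft_force: [0.4, -0.8, -0.3]
grip_width: 0.0532
grip_force: 0.0
```

Emit:
move_arm:
  series: "0 0 0 0 0 0;0 0 0 0 0 0;0 0 0 0 0 0"

```text
time: 4.92
position: [0.524, 0.2124, 0.181]
tool_rot: [0.814, 0.581, 0.0, 0.0]
ft_force: [-0.6, -0.7, 0.2]
grip_width: 0.0524
grip_force: 0.0
```

```bash
python3 - <<'E'
from h import *
o,p,r=state();print(p,np.round(o["q"],2),o["grip_width"])
yaw=np.radians(-16.5);x=np.array([-np.sin(yaw),np.cos(yaw),0]);z=np.array([0,0,-1.]);rot=R.from_matrix(np.c_[x,np.cross(z,x),z])
delta([.5236,.212,.100],rot)
E
```

```text
[0.52404434 0.21244861 0.18102481] [ 0.19  0.48  1.61 -0.    1.04  0.52] 0.0524086812027835
move [-0.6 -0.3 81. ] [ 0.05 -0.02 -2.52] rows>= 1.9
```

Emit:
move_arm:
  series: "0 0 20 0 0 -2.5;0 0 40 0 0 -2.5;0 0 60 0 0 -2.5;0 0 75 0 0 -2.5;0 0 81 0 0 -2.5;0 0 81 0 0 -2.5;0 0 81 0 0 -2.5;0 0 81 0 0 -2.5"

```text
time: 5.58
position: [0.5242, 0.2139, 0.1008]
tool_rot: [0.8, 0.6, 0.001, 0.001]
ft_force: [0.7, 0.8, 0.8]
grip_width: 0.0524
grip_force: 0.0
```

Emit:
move_arm:
  series: "0 0 0 0 0 0;0 0 0 0 0 0;0 0 0 0 0 0;0 0 0 0 0 0;0 0 0 0 0 0;0 0 0 0 0 0"
  jaw: 0
  newtons: 25

```text
time: 6.08
position: [0.5231, 0.2138, 0.0996]
tool_rot: [0.8, 0.6, 0.0, 0.0]
ft_force: [0.2, -0.2, 0.3]
grip_width: 0.0201
grip_force: 0.0
```

Emit:
move_arm:
  series: "0 0 0 0 0 0;0 0 0 0 0 0;0 0 0 0 0 0;0 0 0 0 0 0;0 0 -10 0 0 0;0 0 -20 0 0 0;0 0 -20 0 0 0;0 0 -20 0 0 0"

```text
time: 6.75
position: [0.524, 0.214, 0.1208]
tool_rot: [0.8, 0.6, 0.001, 0.001]
ft_force: [0.9, -1.1, -0.8]
grip_width: 0.0004
grip_force: 0.0
```

```bash
python3 - <<'E'
from h import *
c=robot.camera("side");a=cv2.resize(c["img"][120:260,180:330],None,fx=3,fy=3)
w=robot.camera("wrist")["img"];w=cv2.resize(w,(512,384))
h=np.zeros((420,962,3),np.uint8);h[:420,:450]=a;h[:384,450:]=w
cv2.imwrite("pics/g.png",cv2.resize(h,(800,349))[:,:,::-1])
E
```

```text
(no output)
```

View pics/g.png

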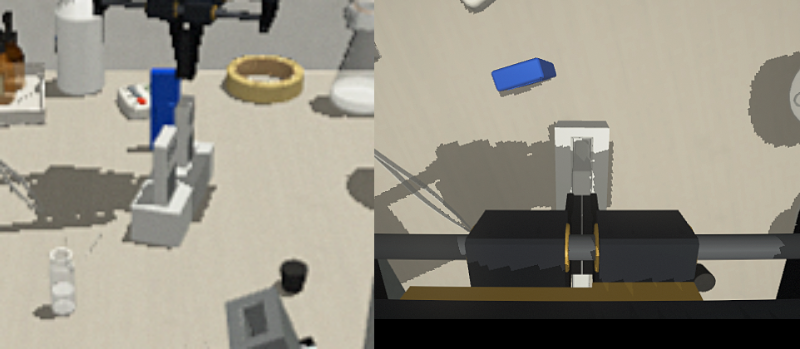

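```bash
python3 - <<'E'
from h import *
o,p,r=state();print(p,o["grip_width"])
tip=p+r.apply([0,0,.022])
for n in("side","wrist","top"):
    c=robot.camera(n);print(n,proj(c,[[.5236,.212,.106],[.5015,.1365,.106],tip,p]).round(1).tolist())
    for t in["cassette_mid","wide_cassette_mid"]:
        for q in robot.tip_of(c,t)[:3]: print(t,np.round(q["xyz"],3),round(q["p"],2))
    if n=="side": save(c,"s2.png",(200,120,300,195),8)
E
```

```text
[0.52310895 0.21377991 0.11985581] 0.0006953135486702094
side [[253.6, 160.0], [245.8, 173.7], [253.3, 162.5], [253.4, 154.9]]
cassette_mid [0.522 0.212 0.056] 0.74
cassette_mid [0.508 0.306 0.047] 0.55
wide_cassette_mid [0.501 0.136 0.053] 0.81
wrist [[251.0, 232.6], [250.5, 339.8], [249.4, 225.0], [249.4, 240.1]]
cassette_mid [0.507 0.304 0.05 ] 0.78
cassette_mid [0.524 0.213 0.055] 0.77
top [[199.1, 178.0], [229.0, 193.7], [198.9, 178.9], [197.4, 176.7]]
cassette_mid [0.522 0.215 0.053] 0.38
wide_cassette_mid [0.502 0.138 0.062] 0.75
```

View pics/s2.png

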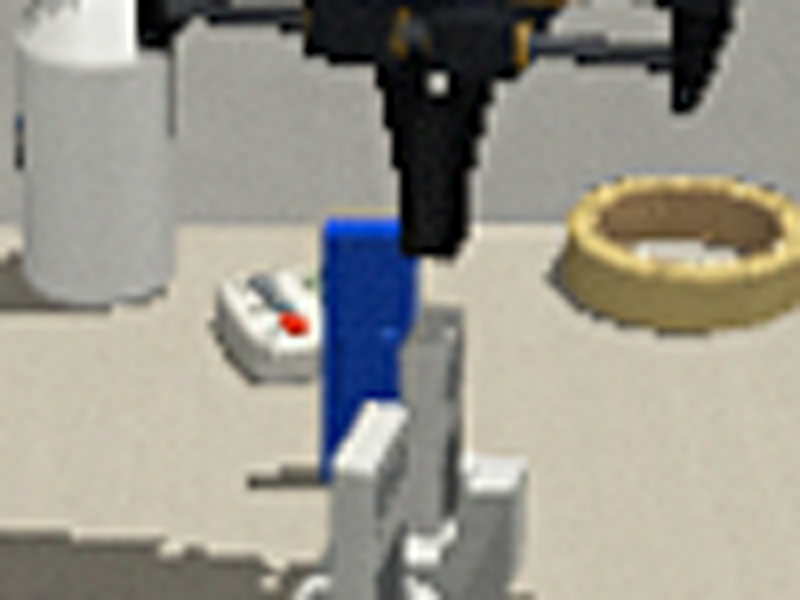

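The picture shows the fingers shut above the cassette's top: the tips are at crop (437,255) and the cassette top is at (437,310). Both cameras put the fingertips about 30 mm short of where the stated geometry says. The cassette hasn't moved, so I'll open and go about 30 mm deeper.

Emit:
move_arm:
  series: "0 0 0 0 0 0;0 0 0 0 0 0;0 0 0 0 0 0;0 0 0 0 0 0;0 0 0 0 0 0;0 0 0 0 0 0;0 0 0 0 0 0;0 0 0 0 0 0"
  jaw: 0.6

```text
time: 7.97
position: [0.523, 0.2137, 0.1195]
tool_rot: [0.8, 0.6, -0.0, 0.0]
ft_force: [0.3, 0.3, -0.3]
grip_width: 0.0456
grip_force: 0.0
```

Emit:
move_arm:
  series: "0 0 10 0 0 0;0 0 20 0 0 0;0 0 30 0 0 0;0 0 40 0 0 0;0 0 51 0 0 0;0 0 51 0 0 0;0 0 51 0 0 0;0 0 51 0 0 0"

```text
time: 8.63
position: [0.5232, 0.2138, 0.0683]
tool_rot: [0.8, 0.6, -0.0, -0.0]
ft_force: [0.6, 0.3, 0.6]
grip_width: 0.0522
grip_force: 0.0
```

```bash
python3 - <<'E'
from h import *
o,p,r=state();print(p,o["grip_width"],o["ft_force"])
c=robot.camera("side");w=robot.camera("wrist")
a=cv2.resize(c["img"][120:195,200:300],(560,420));b=cv2.resize(w["img"][150:384,100:400],(538,420))
cv2.imwrite("pics/g2.png",cv2.resize(np.hstack([a,b]),(800,306))[:,:,::-1])
E
```

```text
[0.52317276 0.21378242 0.06830517] 0.05222771974242929 [0.6246903  0.29455544 0.63612978]
```

View pics/g2.png

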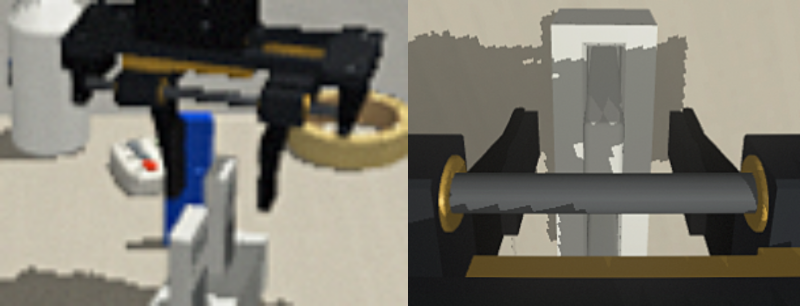

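The fingers now straddle the cassette, with the tips at crop (265,208) about 30 mm below its top at (225,160). I'll close on it.

Emit:
move_arm:
  series: "0 0 0 0 0 0;0 0 0 0 0 0;0 0 0 0 0 0;0 0 0 0 0 0;0 0 0 0 0 0;0 0 0 0 0 0;0 0 0 0 0 0;0 0 0 0 0 0"
  jaw: 0
  newtons: 30

```text
time: 9.4
position: [0.523, 0.2137, 0.0685]
tool_rot: [0.8, 0.6, -0.0, -0.0]
ft_force: [-0.1, -0.1, 1.0]
grip_width: 0.0137
grip_force: 30.0
```

Emit:
move_arm:
  series: "0 0 0 0 0 0;0 0 0 0 0 0;0 0 -10 0 0 0;0 0 -20 0 0 0;0 0 -40 0 0 0;0 0 -60 0 0 0;0 0 -60 0 0 0;0 0 -60 0 0 0"

```text
time: 10.07
position: [0.5242, 0.214, 0.1304]
tool_rot: [0.8, 0.6, 0.002, 0.001]
ft_force: [0.2, -0.4, -1.0]
grip_width: 0.0136
grip_force: 30.0
```

```bash
cat >> h.py <<'E'
MOUTH=np.array([.5558,-.1673,.1145]);YAW=-.013
S=Rs(YAW);SX,SY,SZ=S.as_matrix().T
TROT=R.from_matrix(np.c_[SY,SX,-SZ])
L=.0625
E
python3 - <<'E'
from h import *
o,p,r=state();t=MOUTH+SZ*(L+.05);print(t,p)
delta(t,TROT)
E
```

```text
[ 0.51199414 -0.16673049  0.21811936] [0.52415867 0.21403203 0.13035771]
move [-368.8   95.1  -88.1] [-22.56   3.02 -15.29] rows>= 9.4
```

Emit:
move_arm:
  series: "0 0 -40 0 0 0;-30 8 -80 0 0 0;-70 18 -115 -6 1 -4;-110 28 -115 -11 1.5 -7.5;-150 39 -115 -17 2 -11;-190 49 -115 -22.6 3 -15.3;-230 59 -115 -22.6 3 -15.3;-270 70 -110 -22.6 3 -15.3"

```text
time: 10.73
position: [0.5124, -0.0286, 0.2395]
tool_rot: [0.697, 0.69, 0.138, 0.14]
ft_force: [0.6, 0.8, -1.2]
grip_width: 0.0139
grip_force: 30.0
```

```bash
python3 - <<'E'
from h import *
o,p,r=state();t=MOUTH+SZ*(L+.05);print(t,p,np.round(o["q"],2))
delta(t,TROT)
E
```

```text
[ 0.51199414 -0.16673049  0.21811936] [ 0.51236314 -0.02858424  0.23948266] [-0.36  0.2   1.97  0.23  0.61 -0.51]
move [-138.1   -7.3   20.2] [-0.31 -0.03  0.15] rows>= 3.4
```

Emit:
move_arm:
  series: "-35 -2 0 -0.3 0 0;-70 -4 0 -0.3 0 0;-105 -6 10 -0.3 0 0;-138 -7 20 -0.3 0 0;-138 -7 20 -0.3 0 0;-138 -7 20 -0.3 0 0;-138 -7 20 -0.3 0 0;-138 -7 20 -0.3 0 0"

```text
time: 11.4
position: [0.5146, -0.1653, 0.219]
tool_rot: [0.697, 0.689, 0.14, 0.141]
ft_force: [-0.2, -0.9, 0.3]
grip_width: 0.0138
grip_force: 30.0
```

```bash
python3 - <<'E'
from h import *
o,p,r=state();t=MOUTH+SZ*(L+.01);print(p,np.round(o["q"],2))
delta(t,TROT)
c=robot.camera("wrist");s=robot.camera("side");np.save("w3.npy",c,allow_pickle=True);np.save("s3.npy",s,allow_pickle=True)
q=p+r.apply([0,0,L]);print("bottom",proj(c,q),proj(s,q),"mouth",proj(c,MOUTH),proj(s,MOUTH))
a=cv2.resize(c["img"][60:260,120:380],(468,360));b=cv2.resize(s["img"][190:330,240:400],(411,360))
cv2.imwrite("pics/i1.png",cv2.resize(np.hstack([a,b]),(800,328))[:,:,::-1])
E
```

```text
[ 0.51457351 -0.16533285  0.21904921] [-0.66  0.28  1.93  0.41  0.64 -0.94]
move [-1.5 -2.7 39.9] [ 0.02 -0.04  0.07] rows>= 1.0
bottom [[248.67414757 203.80746716]] [[271.93374109 227.11731901]] mouth [[245.60083908 186.90515447]] [[280.23065357 248.81523702]]
```

View pics/i1.png

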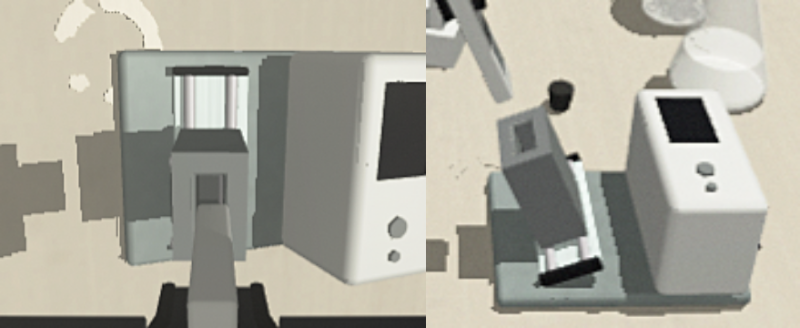

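The cassette hangs above the block. In the wrist half its lower end is at about (212,207) and the slot above it at (196–228, 172–205). I'll measure the sideways fit from the pixels.

```bash
python3 - <<'E'
from h import *
c=np.load("w3.npy",allow_pickle=True).item();g=cv2.cvtColor(c["img"],cv2.COLOR_RGB2GRAY)
print("cols",*range(222,276))
for v in [150,156,160,163,166,170,175,180,184,188,192,200,210]: print(v,*g[v,222:276])
print("col248 v140-215",*g[140:215,248])
t=lambda a,b:MOUTH+SX*a+SY*b
print(proj(c,[t(-.02,.03),t(.02,.03),t(-.00925,.01925),t(.00925,.01925),t(-.02,-.03),t(.02,-.03)]).round(1).tolist())
o,p,r=state()
k=lambda a,b:p+r.apply([b-.0015,a,L])
print(proj(c,[k(-.007,.017),k(.007,.017),k(-.007,-.017),k(.007,-.017)]).round(1).tolist())
E
```

```text
cols 222 223 224 225 226 227 228 229 230 231 232 233 234 235 236 237 238 239 240 241 242 243 244 245 246 247 248 249 250 251 252 253 254 255 256 257 258 259 260 261 262 263 264 265 266 267 268 269 270 271 272 273 274 275
150 100 100 100 90 81 82 83 82 82 83 84 83 84 83 82 84 83 82 82 82 83 81 82 82 82 82 84 81 82 81 79 81 80 82 82 81 81 82 82 82 81 80 80 82 80 80 80 76 92 162 166 163 164 167
156 99 113 133 140 139 139 137 139 138 138 140 139 137 139 138 138 139 138 139 139 139 139 139 139 139 137 139 140 138 138 139 139 139 139 138 140 138 138 139 138 140 138 138 138 138 140 138 138 138 145 169 165 165 168
160 99 112 131 140 138 138 137 138 138 137 138 139 139 139 137 139 138 140 138 139 139 140 138 139 140 140 140 138 140 139 140 138 137 139 139 139 139 139 139 139 139 139 138 138 140 139 138 137 138 148 166 163 161 166
163 99 97 112 142 139 137 139 138 139 137 138 138 137 139 138 139 138 140 139 138 139 140 139 139 140 138 139 138 139 140 139 139 140 140 139 138 139 138 138 140 138 139 138 139 139 139 139 138 139 147 163 162 162 164
166 99 94 78 146 139 138 137 139 138 137 138 138 
[... 1595 characters left out ...]
38 139 138 139 143 157 157 154 85 94
210 84 92 110 134 139 139 138 137 138 138 136 137 138 136 139 137 111 118 121 120 120 120 121 121 120 120 120 121 121 120 121 121 120 120 121 120 121 119 115 117 141 138 139 137 138 138 137 139 145 151 148 146 113 79
col248 v140-215 82 83 84 85 84 85 83 84 85 83 84 76 97 130 142 139 139 139 140 139 140 137 139 139 141 128 107 95 92 95 93 94 94 94 95 93 95 93 94 93 95 88 79 74 99 119 120 119 122 124 121 125 123 124 124 124 123 123 124 122 120 121 121 120 120 120 120 120 120 121 120 120 120 120 120
[[222.1, 153.1], [269.0, 153.2], [234.9, 165.4], [256.3, 165.5], [223.5, 218.7], [267.7, 218.8]]
[[239.9, 183.7], [259.3, 183.7], [240.3, 227.2], [258.9, 227.2]]
```

Emit:
move_arm:
  series: "0 -1 10 0 0 0;0 -1 20 0 0 0;0 -1 30 0 0 0;0 -1 38 0 0 0;0 -1 40 0 0 0;0 -1 40 0 0 0;0 -1 40 0 0 0"

```text
time: 12.08
position: [0.5301, -0.1671, 0.1819]
tool_rot: [0.697, 0.689, 0.14, 0.142]
ft_force: [-0.7, -0.0, 0.4]
grip_width: 0.0139
grip_force: 30.0
```

```bash
python3 - <<'E'
from h import *
o,p,r=state();M=MOUTH+SX*.0016+SY*.0015
print(o["ft_force"]);delta(M+SZ*L,TROT)
c=robot.camera("wrist");g=cv2.cvtColor(c["img"],cv2.COLOR_RGB2GRAY);np.save("w4.npy",c,allow_pickle=True)
print("cols",*range(218,282))
for v in [146,152,158,162,166,170,175,180,184,188,192,200]: print(v,*g[v,218:282])
print("col250 v130-215",*g[130:215,250])
t=lambda a,b:MOUTH+SX*(a+.0016)+SY*b
print(proj(c,[t(-.02,.03),t(.02,.03),t(-.00925,.01925),t(.00925,.01925)]).round(1).tolist())
k=lambda a,b:p+r.apply([b-.0015,a,L])
print(proj(c,[k(-.007,.017),k(.007,.017)]).round(1).tolist())
E
```

```text
[-0.65473016 -0.03338731  0.40834792]
move [ 1.6 -0.9  9.6] [0.07 0.04 0.03] rows>= 0.2
cols 218 219 220 221 222 223 224 225 226 227 228 229 230 231 232 233 234 235 236 237 238 239 240 241 242 243 244 245 246 247 248 249 250 251 252 253 254 255 256 257 258 259 260 261 262 263 264 265 266 267 268 269 270 271 272 273 274 275 276 277 278 279 280 281
146 105 106 107 105 104 113 165 171 122 80 86 90 88 89 89 88 89 90 89 90 88 89 90 90 89 89 90 89 87 89 90 89 88 88 88 90 90 88 90 90 88 88 89 89 89 91 87 87 88 87 81 105 222 253 247 173 169 174 172 174 176 171 92 99
152 105 106 106 105 107 101 92 87 88 88 88 88 87 88 87 88 87 87 87 88 89 87 88 88 89 87 89 88 87 88 88 89 88 87 87 89 88 88 88 88 88 88 89 89 88 87 87 89 88 88 88 86 81 103 191 173 172 170 170 170 173 168 89 100
158 104 104 104 100 83 85 86 85 86 85 85 85 85 85 87 87 85 87 86 86 85 83 85 85 84 84 83 84 83 84 84 84 83 85 82 86 84 84 84 84 85 84 85 85 83 84 85 85 85 86 83 84 84 86 85 82 117 179 172 172 176 170 89 100
162 103 101 106 151 146 145 145 146 145 146 145 145 146 146 145 146 146 146 147 146 145 146 148 147 146 147 146 147 
[... 1832 characters left out ...]
3 143 150 169 167 168 163 90 98 99
200 100 98 96 70 99 98 96 98 97 98 97 97 96 97 97 97 97 96 87 92 114 122 122 125 124 124 125 124 124 124 122 125 127 127 131 131 130 132 131 132 140 161 172 140 141 144 143 143 143 143 143 144 143 143 142 143 156 170 164 88 98 99 99 99
col250 v130-215 240 240 240 240 240 240 240 240 240 241 245 240 162 74 87 89 88 89 88 89 89 89 88 87 86 87 87 84 83 79 113 142 148 144 144 145 144 144 144 144 144 144 144 144 141 131 112 98 97 97 97 96 98 94 112 128 132 129 128 129 128 128 129 129 129 129 128 130 129 129 127 124 125 123 126 124 124 123 123 124 123 124 122 125 123
[[220.3, 160.9], [274.5, 161.0], [235.0, 175.1], [259.8, 175.1]]
[[239.1, 183.6], [258.4, 183.6]]
```

Emit:
move_arm:
  series: "1.5 -1.2 3 0 0 0;1.5 -1.2 6 0 0 0;1.5 -1.2 9 0 0 0;1.5 -1.2 11 0 0 0;1.5 -1.2 13 0 0 0;1.5 -1.2 15 0 0 0;1.5 -1.2 17 0 0 0;1.5 -1.2 17 0 0 0"

```text
time: 12.8
position: [0.5356, -0.1656, 0.1658]
tool_rot: [0.697, 0.688, 0.14, 0.142]
ft_force: [0.1, 0.5, -0.5]
grip_width: 0.0141
grip_force: 30.0
```

```bash
cat > st.py <<'E'
from h import *
o,p,r=state();d=S.inv().apply(p-MOUTH)*1000
print("t",o["time"],"TCP in sleeve mm (x,y,z)",d.round(1),"tip depth",(L*1000-d[2]).round(1),"F sleeve",S.inv().apply(o["ft_force"]).round(1),"M",S.inv().apply(o["moment"]).round(2),"w",o["grip_width"],"rot",(TROT.inv()*r).as_rotvec(degrees=True).round(2))
E
python3 st.py
```

```text
t 12.8 TCP in sleeve mm (x,y,z) [ 1.3  1.4 55.1] tip depth 7.4 F sleeve [-0.1  0.5 -0.4] M [0.11 0.14 0.  ] w 0.014068742349268876 rot [-0.08 -0.04 -0.02]
```

Emit:
move_arm:
  series: "0 0 3 0 0 0;0 0 6 0 0 0;0 0 9 0 0 0;0 0 12 0 0 0;0 0 15 0 0 0;0 0 15 0 0 0"

```text
time: 13.3
position: [0.5414, -0.1657, 0.1517]
tool_rot: [0.697, 0.688, 0.14, 0.142]
ft_force: [0.1, 0.6, -0.7]
grip_width: 0.0138
grip_force: 30.0
```

```bash
python3 st.py
```

```text
t 13.3 TCP in sleeve mm (x,y,z) [ 1.2  1.4 39.9] tip depth 22.6 F sleeve [-0.2  0.6 -0.7] M [0.22 0.2  0.03] w 0.013807570130814066 rot [-0.07 -0.04 -0.02]
```

Emit:
move_arm:
  series: "0 0 3 0 0 0;0 0 6 0 0 0;0 0 9 0 0 0;0 0 12 0 0 0;0 0 15 0 0 0;0 0 18 0 0 0;0 0 20 0 0 0;0 0 20 0 0 0"

```text
time: 13.97
position: [0.5486, -0.1657, 0.1331]
tool_rot: [0.697, 0.689, 0.139, 0.142]
ft_force: [-1.5, 0.6, -2.7]
grip_width: 0.0143
grip_force: 30.0
```

```bash
python3 st.py
```

```text
t 13.9667 TCP in sleeve mm (x,y,z) [ 0.6  1.5 20. ] tip depth 42.5 F sleeve [-2.4  0.6 -1.9] M [ 0.16  0.72 -0.01] w 0.01425620442775663 rot [-0.01 -0.02 -0.01]
```

Emit:
move_arm:
  series: "0 0 3 0 0 0;0 0 6 0 0 0;0 0 9 0 0 0;0 0 12 0 0 0;0 0 15 0 0 0;0 0 18 0 0 0;0 0 21 0 0 0;0 0 21 0 0 0"

```text
time: 14.63
position: [0.5571, -0.1658, 0.1136]
tool_rot: [0.697, 0.689, 0.14, 0.142]
ft_force: [-3.0, 0.3, -4.1]
grip_width: 0.0141
grip_force: 30.0
```

```bash
python3 st.py
```

```text
t 14.6333 TCP in sleeve mm (x,y,z) [ 0.8  1.5 -1.3] tip depth 63.8 F sleeve [-4.3  0.2 -2.6] M [ 0.18  1.16 -0.04] w 0.01405915982514029 rot [-0.02 -0.02 -0.02]
```

Emit:
move_arm:
  series: "0 0 0 0 0 0;0 0 0 0 0 0;0 0 0 0 0 0;0 0 0 0 0 0;0 0 0 0 0 0;0 0 0 0 0 0"
  jaw: 0.4

```text
time: 15.13
position: [0.5582, -0.1667, 0.1153]
tool_rot: [0.697, 0.688, 0.14, 0.143]
ft_force: [-0.3, -0.2, -0.4]
grip_width: 0.034
grip_force: 0.0
```

Emit:
move_arm:
  series: "0 0 -10 0 0 0;0 0 -25 0 0 0;0 0 -40 0 0 0;0 0 -50 0 0 0;0 0 -50 0 0 0"

```text
time: 15.55
position: [0.5382, -0.1664, 0.1631]
tool_rot: [0.697, 0.688, 0.14, 0.144]
ft_force: [-1.0, 0.0, 0.6]
grip_width: 0.0346
grip_force: 0.0
```

Emit:
move_arm:
  series: "0 0 0 0 0 0;0 0 0 0 0 0;0 0 0 0 0 0;0 0 0 0 0 0;0 0 0 0 0 0;0 0 0 0 0 0;0 0 0 0 0 0;0 0 0 0 0 0"
  jaw: 0

```text
time: 16.22
position: [0.5379, -0.1658, 0.1605]
tool_rot: [0.697, 0.688, 0.14, 0.142]
ft_force: [0.2, -0.4, 0.1]
grip_width: 0.001
grip_force: 0.0
```

```bash
python3 st.py
```

```text
t 16.2167 TCP in sleeve mm (x,y,z) [ 1.4  1.3 49.3] tip depth 13.2 F sleeve [ 0.2 -0.4  0. ] M [-0.02  0.09  0.  ] w 0.001005525738255605 rot [-0.09 -0.05 -0.03]
```

Now I'll push with the shut tips. I expect contact after about 20 mm and home after about 41 mm.

Emit:
move_arm:
  series: "0 0 5 0 0 0;0 0 10 0 0 0;0 0 14 0 0 0;0 0 17 0 0 0;0 0 20 0 0 0;0 0 23 0 0 0;0 0 26 0 0 0;0 0 28 0 0 0"

```text
time: 16.88
position: [0.549, -0.166, 0.1347]
tool_rot: [0.697, 0.688, 0.14, 0.142]
ft_force: [-2.0, 0.6, 2.8]
grip_width: 0.0008
grip_force: 1.8
```

```bash
python3 st.py
```

```text
t 16.8833 TCP in sleeve mm (x,y,z) [ 1.6  1.2 21.3] tip depth 41.2 F sleeve [-0.7  0.5  3.3] M [-0.05  0.25 -0.03] w 0.0007500146519254444 rot [-0.11 -0.06 -0.03]
```

Emit:
move_arm:
  series: "0 0 2 0 0 0;0 0 4 0 0 0;0 0 6 0 0 0;0 0 8 0 0 0;0 0 9 0 0 0"

```text
time: 17.3
position: [0.5524, -0.166, 0.1265]
tool_rot: [0.697, 0.688, 0.14, 0.142]
ft_force: [-3.1, -0.6, 3.2]
grip_width: 0.0008
grip_force: 1.8
```

Emit:
move_arm:
  series: "0 0 1 0 0 0;0 0 2 0 0 0;0 0 3 0 0 0"

```text
time: 17.55
position: [0.5536, -0.166, 0.1238]
tool_rot: [0.697, 0.688, 0.14, 0.142]
ft_force: [-1.6, -0.1, 3.3]
grip_width: 0.0005
grip_force: 1.8
```

```bash
python3 st.py
```

```text
t 17.55 TCP in sleeve mm (x,y,z) [1.5 1.2 9.4] tip depth 53.1 F sleeve [-0.1 -0.1  3.7] M [ 0.03  0.27 -0.  ] w 0.0005072762743229767 rot [-0.1  -0.06 -0.03]
```

Emit:
move_arm:
  series: "0 0 1 0 0 0;0 0 2 0 0 0;0 0 3 0 0 0"

```text
time: 17.8
position: [0.5547, -0.1661, 0.121]
tool_rot: [0.697, 0.688, 0.14, 0.142]
ft_force: [-2.1, 0.8, 2.7]
grip_width: 0.0001
grip_force: 1.8
```

Emit:
move_arm:
  series: "0 0 1 0 0 0;0 0 2 0 0 0"

```text
time: 17.97
position: [0.5555, -0.1661, 0.1195]
tool_rot: [0.697, 0.688, 0.14, 0.143]
ft_force: [-9.9, 0.3, 19.2]
grip_width: 0.0001
grip_force: 10.8
```

```bash
python3 st.py
```

```text
t 17.9667 TCP in sleeve mm (x,y,z) [1.6 1.2 4.7] tip depth 57.8 F sleeve [-1.7  0.2 21.6] M [ 0.18  0.47 -0.06] w 0.00013657221794674302 rot [-0.12 -0.06 -0.03]
```

The force jumped to 22 N, so it's seated on the floor. I'll back off and verify.

Emit:
move_arm:
  series: "0 0 -5 0 0 0;0 0 -20 0 0 0;0 0 -45 0 0 0;0 0 -75 0 0 0;0 0 -90 0 0 0;0 0 -90 0 0 0;0 0 -90 0 0 0"

```text
time: 18.55
position: [0.5208, -0.1661, 0.2029]
tool_rot: [0.697, 0.688, 0.14, 0.144]
ft_force: [0.1, 0.2, -0.7]
grip_width: 0.0002
grip_force: 0.0
```

```bash
python3 - <<'E'
from h import *
c=robot.camera("wrist");s=robot.camera("side")
M=MOUTH+SX*.0016
for h in(.012,.016,.02): print(h,[proj(k,[M+SZ*h+SX*a+SY*b for a in(-.007,.007) for b in(-.017,.017)]).round(1).tolist() for k in(c,s)])
a=cv2.resize(c["img"][100:260,170:340],(446,420),interpolation=cv2.INTER_CUBIC);b=cv2.resize(s["img"][200:320,250:350],(350,420),interpolation=cv2.INTER_CUBIC)
cv2.imwrite("pics/f.png",np.hstack([a,b])[:,:,::-1])
E
```

```text
0.012 [[[238.9, 216.0], [238.6, 175.3], [256.1, 216.0], [256.5, 175.3]], [[275.8, 250.9], [274.4, 239.1], [283.3, 248.4], [281.6, 236.7]]]
0.016 [[[238.8, 217.8], [238.4, 176.6], [256.3, 217.8], [256.6, 176.6]], [[275.1, 249.3], [273.7, 237.5], [282.6, 246.8], [280.9, 235.1]]]
0.02 [[[238.6, 219.6], [238.3, 177.9], [256.4, 219.6], [256.7, 177.9]], [[274.3, 247.6], [272.9, 235.9], [281.8, 245.1], [280.1, 233.5]]]
```

View pics/f.png

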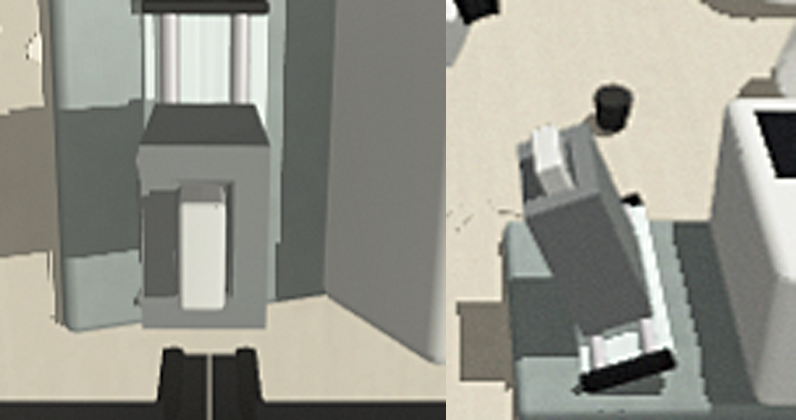

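The picture shows the cassette in the slot, standing about 16 mm out: its top end edge is at side-half (545,127), and the model for fully home predicts that spot within a pixel. The shut fingers are well clear, so I'll hand in.

```bash
python3 -c "
from rig import robot
print(robot.hand_in())"
```

```text
the job is handed in; nothing more can be done
None
```

The narrow cassette is fully home in the leaning sleeve and released, about 16 mm out of the mouth; the first grasp closed above it without touching, and the job was handed in at about 19 s with the arm clear.

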